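Clip the rinsed beaker onto the drying post

TASK

Take the rinsed steel beaker off its sloping wire rest, turn it fully upside down over the post of the drying station, and press it straight down until all three catches click over its rim. Keep pressing it firmly down onto the rubber seal and finish like that, still pressing: do not let go at the end. Leave the two specimen cups, the timer and the small vial where they are.

Things in the scene. Friction and masses are not known exactly. Their poses are not given: they have to be found in the camera images.
- beaker: straight steel beaker 80 mm tall, body 48 mm across outside, 41 inside, bottom 5 thick, 0.08 to 0.15 kg; at the mouth a flat rim flange 58 mm across, 4 thick. Origin: centre of the outside of its closed bottom; z runs from there out of the mouth. It starts on the wire rest, z pointing roughly to the robot and 40 degrees below level; wires touch it from below and at the mouth, its sides are free
- drain_rest: fixed bent-wire rest on a white plate 120 x 70 mm, up to 113 mm tall with the beaker on it; wires within 17 mm of its middle plane. Origin: at worktop height straight below the beaker's bottom centre (the plate reaches from 85 mm before to 35 mm behind it along x); -x is the direction to which the mouth points
- dryer: fixed drying station: round white foot 116 mm across, 18 high, with an upright steel post in its centre, tip 85 mm above the worktop, 14 mm across at the tip, widening to 38.6 mm at 60 mm height, straight below. Origin: on the post's axis at worktop height, z up. Round the post stand three grey sprung catches, 42 mm high, within 60 mm of the axis, and a black rubber seal ring
- seal (a joint): rubber seal ring round the post, under the clipped beaker: value = how far it is pressed down, m, 0 to 0.004; spring of 2500 N/m. Its top is 24 mm above the worktop when free; the clipped beaker's own weight presses it less than 0.0008
- catch_0 (a joint): sprung catch: value = how far it is pushed outwards, m, 0 (closed) to 0.006, about 0.003 while the flange passes. Put upside down over the post, the beaker rests on the catches' ramps, its bottom about 116 mm above the worktop; pressing it on takes about 7 to 15 N, then the force suddenly drops and the catches spring back (perhaps one just after another) over the flange, bottom at about 104 mm
- catch_1 (a joint): second catch, the same
- catch_2 (a joint): third catch, the same
- specimen_cup_2: bystander: specimen cup with yellow screw lid, 58 mm across, 59 mm tall, origin at the centre of its underside
- specimen_cup_3: bystander: specimen cup with red screw lid, 58 mm across, 59 mm tall, origin at the centre of its underside
- timer: bystander: small countdown timer standing on its foot, 34 x 68 x 62 mm, origin at the centre of its underside
- control_vial_1: bystander: small vial, 25 mm across, 49 mm tall, origin at the centre of its underside
Things that resemble listed ones, but are neither listed nor needed, are in the scene too. Leave any blue or turquoise look-alike of the beaker alone.

How it is judged:
On the way, in this order (a step that is already met when the one before it is completed fails the run):
1. the beaker is upside down over the post, not yet clipped (angle between beaker's own z axis and vertical above 2.85 rad and horizontal distance between beaker and dryer below 0.018 m and z of beaker in the frame of dryer between 0.107 and 0.145 m), for 0.1 s.
2. the beaker is pressed home and all three catches have closed over its rim (z of beaker in the frame of dryer below 0.1055 m and value of joint each of catch_0, catch_1, catch_2 below 0.001 m), for 0.1 s.
At the end, for the whole second after the job is handed in: Beaker upside down on the post (within 6 degrees and 7 mm of its axis), bottom at most 104.5 mm above the worktop, all three catches closed (less than 1 mm out), and the robot still touching and pressing it: seal down by more than 1.5 mm (about 4 N) (angle between beaker's own z axis and vertical above 3.03 rad and horizontal distance between beaker and dryer below 0.007 m and z of beaker in the frame of dryer below 0.1045 m and value of joint each of catch_0, catch_1, catch_2 below 0.001 m and value of joint seal above 0.0015 m and contact force between any of the fingers, the arm and beaker above 1 N); the arm keeps its last pose, push and grip.
It fails at once if a specimen cup, the timer or the vial is moved by more than 3 cm (distance of any of specimen_cup_2, specimen_cup_3, timer, control_vial_1 from where it was at the start of the episode above 0.03 m).
It also fails if it takes over 54 s, if anything falls off the work surface, if the arm or the gripper's body presses on something with over 40 N, if the wrist force passes 120 N, or if a joint passes its speed limit or range.

ROBOT

A 6-joint arm with a two-finger parallel gripper is mounted at the origin on a cart in front of the work surface, level with it; the furniture and walls round the work are solid. World frame = base frame: x ahead of the robot, y to its left, z up, the work surface at z = 0. Lengths are in m, angles in rad, forces in N, time in s.
With the tool pointing down it reaches from about 0.2 to 0.875 m from the base axis. Payload 3.4 kg.
Tool frame: the origin (TCP) lies between the finger pads; the fingertips stand 19 mm ahead of it and the grasp point (between the pads) is the TCP (robot.tip_extent is the distance from the TCP to the fingertips, in m); z points along the fingers, x is the direction in which the jaws open and shut, and the axes are right-handed (so a half turn about z gives the same grasp; the last joint's range is limited). The gripper opens to 94 mm and grips with 3 to 60 N. Pads are 16 mm wide; open, the fingers measure 119 mm over their backs; the gripper's body (75 mm by 177 mm) begins 78 mm behind the grasp point.
Start: joints at [-1.286, 0.276, 1.505, -0, 1.361, -0.121], TCP at [0.227, -0.528, 0.198] pointing down, gripper open.
Joint ranges: [-2.89, 2.89], [-0.75, 2.08], [0.22, 2.7], [-1.18, 4.32], [0.11, 2.71], [-2.7, 2.7]. Speed limits (rad/s): [2.57, 2.57, 3.14, 3.14, 3.14, 3.14].

INTERFACE

Orientations are given as [roll, pitch, yaw] about the fixed x, y, z axes, in that order (R = Rz(yaw) Ry(pitch) Rx(roll)).
In Python, from cell import robot gives the robot as it stands.
- The arm moves only by the tool step_arm, never from a script. Its argument "targets" is a list of rows, each a list of 3 entries, a list of its own where there are three numbers: the finger opening in mm, from 0 to 94, then the shift along the tool's x, y, z in units of 50 mm (1.0 is 50 mm), then the turn, a rotation vector about the tool's x, y, z in units of 8 degrees (1.0 is 8 degrees). A call has exactly 10 rows; each row is the pose to reach, as a shift and turn from the pose measured when the call began, along the tool's axes at that moment; what a row does not reach only later rows make up. A row lasts 1/8 s, in which the tool goes at most 62.5 mm and 10.7 degrees, less where a joint would pass 70% of its speed; a pose out of reach is approached as far as the arm can. A call with a gripper value outside its range is refused whole. The fingers move at their own pace and stop on an object; the grip force is fixed at half the most. Time passes only in rows, so rows that repeat a pose let the fingers close, or fill a call up. It gives the time, the measured TCP pose, the force and the opening at its end, in the units of the state.
- robot.get_obs(): the state, without advancing time (a new reading comes with each control period).
- robot.snapshot(name): name is "side" or "top" or "wrist"; returns the picture (400x640x3 uint8, blue, green, red); there is no depth.
- robot.camera_model(name): a dict with "intrinsics" (3x3 intrinsics, pixels), "k1" (the pictures are not rectified: a ray, as slopes to the right and down, at radius r is drawn at 1 + k1 r^2 times it, then the intrinsics apply), "rvec" (rotation vector, rad) and "tvec" (3), from world to camera coordinates, as OpenCV has them; the wrist camera has in their place "hand_eye" (4x4, takes a point from camera to tool coordinates, whose origin is the TCP and whose axes are the tool frame's). Camera axes: x right, y down, z forward; pixel columns grow to the right and rows downward; lengths in m; the calibration is good to about 2 mm. A picture is of the moment at which its call begins: read the wrist's pose just before it. camera_model takes no time and is no camera call.
- robot.close_job(): hands the job in, once; it reports no verdict.
The state is a dict: "time": time; "qpos": joint angles; "qd": joint speeds; "tau": joint torques, N m; "tool_pos": TCP position; "tcp_rot": TCP orientation; "force": force on the tool from outside, world axes, zero at the start; "torque": the same for the moment, N m; "opening": finger opening in m.
Only numpy, scipy, OpenCV 4.12 (cv2) and the standard library are available. Lean on these libraries where they do the work, as an engineer would, in place of code of your own. Each camera call takes 0.05 s, during which the arm holds its last target.

## Working session

There is one attempt and no reset: what is moved stays moved. The work goes in short steps, Python scripts to look and compute and a tool call to move; the robot and the scene stay as the last step left them, time stands still between calls to the robot, and variables do not carry over. Pictures are saved under pics/ and viewed, and the job is handed in when it is done.

Besides the shell and the picture viewer there is one more tool, called after "Call:" as a command line: name --argument value ..., lists and objects as JSON in quotes. step_arm: Moves the arm, as the interface text tells. Its arguments: {"type":"object","properties":{"targets":{"type":"array"}},"required":["targets"]}

```bash
ls; mkdir -p pics
python3 - <<'E'
from cell import robot
import cv2
o=robot.get_obs();print(o)
for n in ["side","top","wrist"]:
    cv2.imwrite(f"pics/{n}0.png",robot.snapshot(n)); print(n,robot.camera_model(n))
E
```

```text
pics
{'time': 0.0, 'qpos': array([-1.28600469e+00,  2.76588545e-01,  1.50613006e+00, -3.57381484e-05,
        1.36067141e+00, -1.21021959e-01]), 'qd': array([-0.0004768 , -0.00053711,  0.00020553, -0.00144731, -0.00070298,
       -0.00037004]), 'tau': array([-3.61745260e-04, -4.04587984e+01, -2.37228191e+01,  7.00651039e-02,
        3.44130944e-02, -1.43027942e-04]), 'tool_pos': array([ 0.2267973 , -0.52775198,  0.19670965]), 'tcp_rot': array([-3.14141035e+00,  1.78843271e-03, -1.16497508e+00]), 'force': array([ 0.88819141, -0.12727382, -0.48842163]), 'torque': array([-0.00575091, -0.01809779, -0.01548325]), 'opening': 0.0938640809539664}
side {'intrinsics': array([[429.77327037,   0.        , 313.47515917],
       [  0.        , 429.77327037, 194.37677395],
       [  0.        ,   0.        ,   1.        ]]), 'k1': -0.0059144435860931, 'rvec': array([ 0.66108113, -2.61917384,  1.18803263]), 'tvec': array([0.51828366, 0.23418883, 1.01351441])}
top {'intrinsics': array([[409.93300332,   0.        , 314.44019196],
       [  0.        , 409.93300332, 197.08671637],
       [  0.        ,   0.        ,   1.        ]]), 'k1': -0.06785470608811442, 'rvec': array([ 2.21313744, -2.1800019 ,  0.09723989]), 'tvec': array([2.89744157e-04, 5.59610147e-01, 1.47446235e+00])}
wrist {'intrinsics': array([[284.09959503,   0.        , 318.10368484],
       [  0.        , 284.09959503, 200.12496219],
       [  0.        ,   0.        ,   1.        ]]), 'k1': -0.03128372865222606, 'hand_eye': array([[ 9.99999135e-01,  1.29684282e-03, -2.17686182e-04,
         9.32789168e-04],
       [-1.20748820e-03,  9.71135842e-01,  2.38524042e-01,
        -6.76882058e-02],
       [ 5.20731045e-04, -2.38523573e-01,  9.71136568e-01,
        -1.86691359e-01],
       [ 0.00000000e+00,  0.00000000e+00,  0.00000000e+00,
         1.00000000e+00]])}
```

View pics/side0.png

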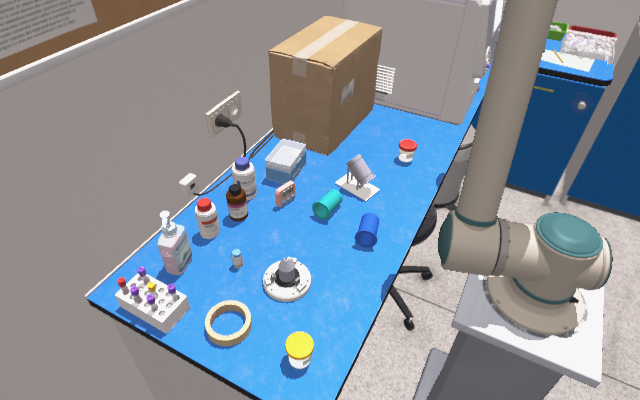

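View pics/top0.png

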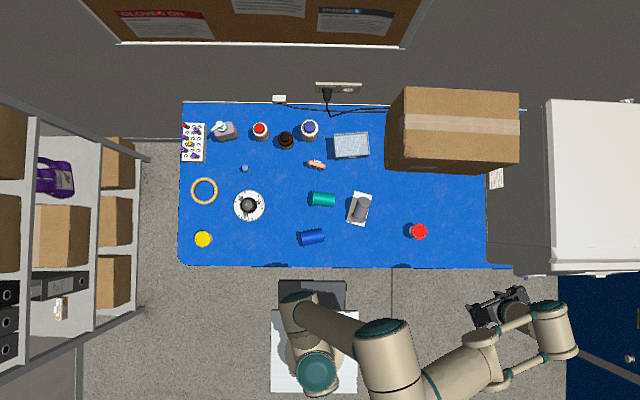

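View pics/wrist0.png

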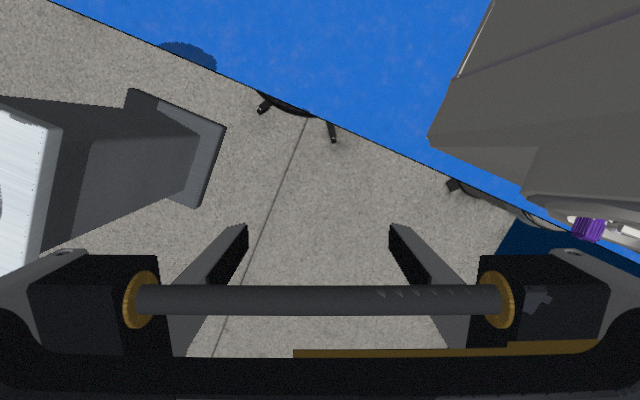

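Side view: the steel beaker is on the rest at about (357,172), with look-alikes in turquoise (327,204) and blue (368,230). The dryer is at (287,275). Top view: the beaker is at (360,208) and the dryer at (249,206). Only the grey one on wires fits the description. I'll enlarge both to confirm.

```bash
cat > h.py <<'E'
import numpy as np, cv2
from scipy.spatial.transform import Rotation as R
from cell import robot
def pose(o): 
    T=np.eye(4);T[:3,:3]=R.from_euler('xyz',o['tcp_rot']).as_matrix();T[:3,3]=o['tool_pos'];return T
def cam(n,o=None):
    m=robot.camera_model(n);K=m['intrinsics'];k=m['k1']
    if n=='wrist':
        W=pose(o)@m['hand_eye']; C=W[:3,3]; Rc=W[:3,:3].T
    else:
        Rc=R.from_rotvec(m['rvec']).as_matrix(); C=-Rc.T@m['tvec']
    return K,np.array([k,0,0,0,0.]),Rc,C
def proj(c,P):
    K,d,Rc,C=c;P=np.atleast_2d(P).astype(float)
    return cv2.projectPoints(P,cv2.Rodrigues(Rc)[0],-Rc@C,K,d)[0][:,0]
def ray(c,uv):
    K,d,Rc,C=c
    p=cv2.undistortPoints(np.array([[uv]],float),K,d)[0,0]
    v=Rc.T@np.array([p[0],p[1],1]);return C,v/np.linalg.norm(v)
def onz(c,uv,z):
    C,v=ray(c,uv);return C+v*(z-C[2])/v[2]
def tri(rays):
    A=sum(np.eye(3)-np.outer(v,v) for C,v in rays);b=sum((np.eye(3)-np.outer(v,v))@C for C,v in rays)
    X=np.linalg.solve(A,b);return X,[np.linalg.norm((np.eye(3)-np.outer(v,v))@(X-C)) for C,v in rays]
E
python3 - <<'E'
from h import *
s=cv2.imread('pics/side0.png');t=cv2.imread('pics/top0.png')
a=cv2.resize(s[145:210,320:395],None,fx=5,fy=5,interpolation=2);b=cv2.resize(t[180:235,330:390],None,fx=6,fy=6,interpolation=2)
c=cv2.resize(s[250:310,255:320],None,fx=5,fy=5,interpolation=2);d=cv2.resize(t[180:235,222:282],None,fx=6,fy=6,interpolation=2)
out=np.zeros((700,760,3),np.uint8)
out[:325,:375]=a;out[:330,390:750]=b;out[340:640,:325]=c;out[340:670,390:750]=d
cv2.imwrite('pics/crop0.png',out)
ct=cam('top');cs=cam('side')
print(ct[3],cs[3])
print('dryer foot top',onz(ct,(249,206),.018),'rest',onz(ct,(360,208),.05),'blue',onz(ct,(313,237),.03),'turq',onz(ct,(321,199),.03))
E
```

```text
[0.45786538 0.03857253 1.50866638] [0.18022987 0.78280227 0.83988786]
dryer foot top [0.5233853  0.24610294 0.018     ] rest [ 0.52092493 -0.15398134  0.05      ] blue [0.41492499 0.01206235 0.03      ] turq [ 0.55223076 -0.01487281  0.03      ]
```

View pics/crop0.png

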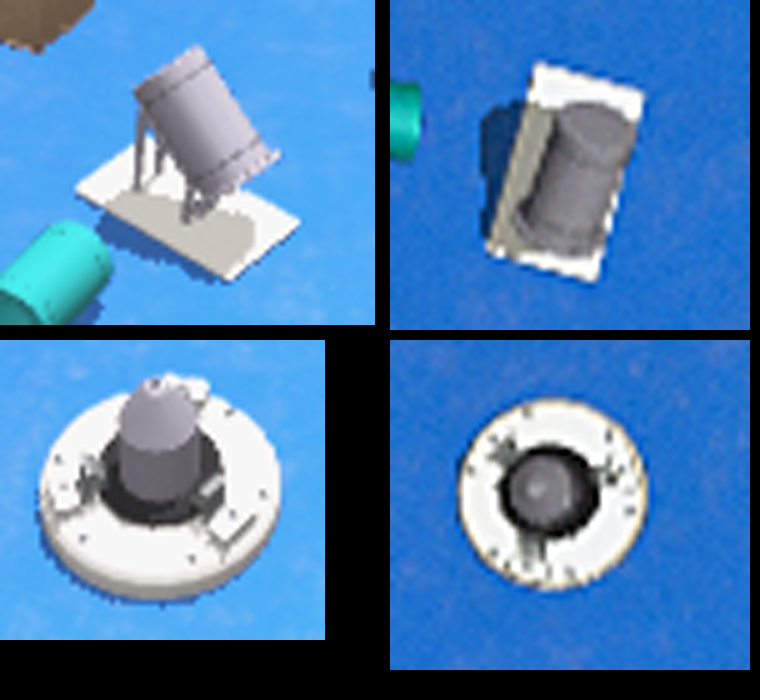

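Run:
```python
from h import *
s=cv2.imread('pics/side0.png');t=cv2.imread('pics/top0.png')
ct=cam('top');cs=cam('side')
# plate corners
c=[(355,190.3),(372.5,195.3),(364.5,226.7),(345.8,221.7)]
P=np.array([onz(ct,u,.003) for u in c]);print('plate',P.round(4).tolist())
print('edges',[np.linalg.norm(P[i]-P[(i+1)%4]).round(4) for i in range(4)])
for cc,img,n in((ct,t,'top'),(cs,s,'side')):
    hsv=cv2.cvtColor(img,cv2.COLOR_BGR2HSV)
    g=proj(cc,[.53,-.154,.05])[0] ; print(n,'rest at',g)
    g=proj(cc,[.523,.246,.018])[0]; print(n,'dryer at',g)
# dryer foot fit top: non-blue region
for n,cc,img,u0 in(('top',ct,t,(249,206)),('side',cs,s,(287,278))):
    hsv=cv2.cvtColor(img,cv2.COLOR_BGR2HSV)
    m=((hsv[...,1]<90)|(hsv[...,2]<0)).astype(np.uint8)
    m=cv2.morphologyEx(m,cv2.MORPH_CLOSE,np.ones((5,5)))
    nl,l,st,ce=cv2.connectedComponentsWithStats(m);k=l[u0[1],u0[0]];print(n,st[k],ce[k])
    if n=='top': print('foot centre',onz(cc,ce[k],.018),'r',np.sqrt(st[k][4]/np.pi))
cv2.imwrite('pics/box.png',np.hstack([cv2.resize(t[75:235,330:530],None,fx=2,fy=2,interpolation=2),cv2.resize(s[10:170,250:450],None,fx=2,fy=2,interpolation=2)]))
```

```text
plate [[0.5881, -0.1412, 0.003], [0.5707, -0.2063, 0.003], [0.4544, -0.1773, 0.003], [0.4718, -0.1082, 0.003]]
edges [np.float64(0.0674), np.float64(0.1198), np.float64(0.0713), np.float64(0.1209)]
top rest at [360.02332776 205.46250822]
top dryer at [249.02568835 206.10635663]
side rest at [355.38685673 173.68775075]
side dryer at [288.71492283 277.41600412]
top [233 190  32  32 794] [248.59445844 205.24307305]
foot centre [0.52611499 0.24764543 0.018     ] r 15.89773724873857
side [ 263  257   48   45 1661] [286.67850692 279.80493679]
```

View pics/box.png

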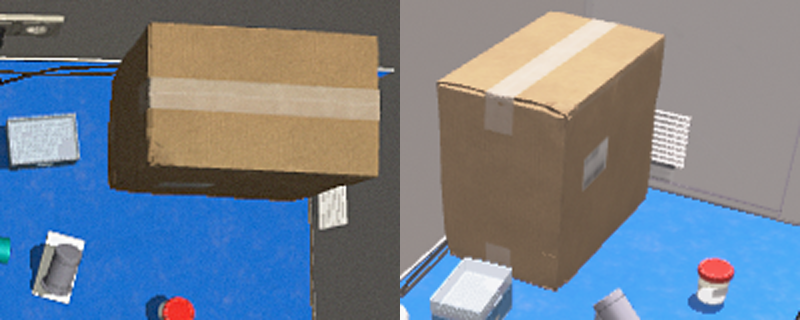

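Run:
```python
from h import *
s=cv2.imread('pics/side0.png');t=cv2.imread('pics/top0.png')
ct=cam('top');cs=cam('side')
print('box base corner',onz(ct,(385,168.5),0), 'side', onz(cs,(250+155/2,10+290/2),0))
b=onz(cs,(250+155/2,10+290/2),0)
print('box top corner', tri([ray(ct,(404,157.5)),ray(cs,(250+168/2,10+118/2))]))
O=np.array([.5452,-.1647,.0946]);th=np.deg2rad(-14.9);h=np.array([-np.cos(th),-np.sin(th),0])
a=h*np.cos(np.deg2rad(40))+np.array([0,0,-np.sin(np.deg2rad(40))]);print('axis',a,'grip30',O+.03*a)
e1=np.cross(a,[0,0,1]);e1/=np.linalg.norm(e1);e2=np.cross(a,e1)
ph=np.linspace(0,2*np.pi,40)[:,None]
def circ(c,r): return c+r*(np.cos(ph)*e1+np.sin(ph)*e2)
D=np.array([.524,.247,0]);zc=lambda r,z:D+[0,0,z]+r*np.hstack([np.cos(ph),np.sin(ph),0*ph])
outs=[]
for c,img,r1,r2 in((ct,t,(180,235,330,390),(180,235,222,282)),(cs,s,(145,210,325,390),(250,310,255,315))):
  for r,pts in((r1,[circ(O,.024),circ(O+.08*a,.029)]),(r2,[zc(.058,.018),zc(.0193,.06),zc(.007,.085)])):
    k=6;im=cv2.resize(img[r[0]:r[1],r[2]:r[3]],None,fx=k,fy=k,interpolation=2)
    for p in pts:
      q=(proj(c,p)-[r[2]-.5,r[0]-.5])*k-.5
      cv2.polylines(im,[q.round().astype(np.int32)],True,(0,0,255),1)
    outs.append(cv2.resize(im,(360,290)))
cv2.imwrite('pics/ov.png',np.vstack([np.hstack(outs[:2]),np.hstack(outs[2:])]))
```

```text
box base corner [ 0.67184614 -0.25329422  0.        ] side [ 0.67314893 -0.2595344   0.        ]
box top corner (array([ 0.66115877, -0.25140745,  0.30757694]), [np.float64(0.0013211684886182261), np.float64(0.0013211684886182554)])
axis [-0.74028703  0.19697515 -0.64278761] grip30 [ 0.52299139 -0.15879075  0.07531637]
```

View pics/ov.png

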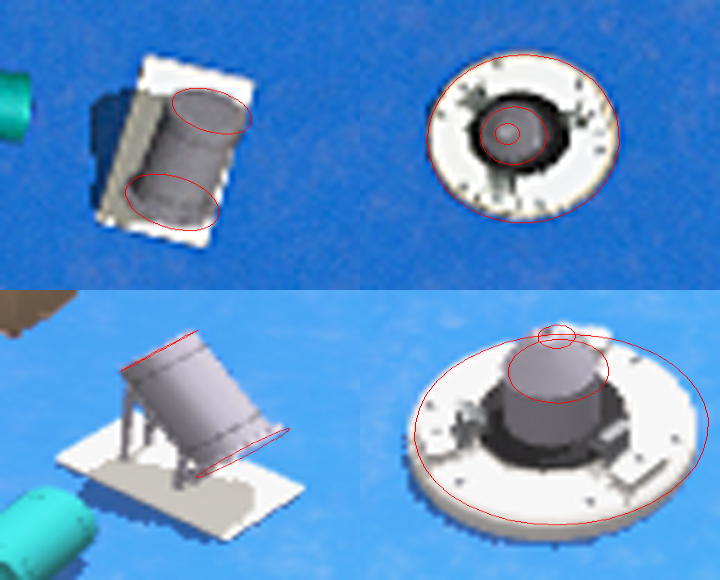

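The calibration overlay fits the beaker to about 2 mm. Its bottom centre is at (.545,-.165,.095), heading -15°, with the mouth 40° down. Next I move above it, with the jaws across the beaker.

Call:
step_arm --targets '[[94,[-0.5,-0.95,-0.3],[0,0,0.6]],[94,[-1.05,-2.0,-0.6],[0,0,1.2]],[94,[-1.6,-3.0,-1.0],[0,0,1.8]],[94,[-2.15,-4.0,-1.0],[0,0,2.4]],[94,[-2.7,-5.1,-1.0],[0,0,3.0]],[94,[-3.25,-6.1,-1.0],[0,0,3.6]],[94,[-3.8,-7.2,-1.0],[0,0,4.2]],[94,[-4.4,-8.3,-1.0],[0,0,4.8]],[94,[-4.4,-8.3,-1.0],[0,0,4.8]],[94,[-4.4,-8.3,-1.0],[0,0,4.8]]]'

```text
time: 1.4
tool_pos: [0.5209, -0.1621, 0.2469]
tcp_rot: [3.14, 0.0, -1.834]
force: [0.6, 0.2, -1.0]
opening: 0.0939
```

Run:
```python
from h import *
o=robot.get_obs();print({k:np.round(o[k],4) for k in('time','qpos','tool_pos','tcp_rot','force')})
im=robot.snapshot('wrist');cv2.imwrite('pics/w1.png',im);c=cam('wrist',o)
O=np.array([.5452,-.1647,.0946]);a=np.array([-0.74028703,0.19697515,-0.64278761])
e1=np.cross(a,[0,0,1]);e1/=np.linalg.norm(e1);e2=np.cross(a,e1)
ph=np.linspace(0,2*np.pi,40)[:,None]
for C,r in((O,.024),(O+.076*a,.029)):
    cv2.polylines(im,[proj(c,C+r*(np.cos(ph)*e1+np.sin(ph)*e2)).round().astype(np.int32)],True,(0,0,255),1)
cv2.imwrite('pics/w1o.png',im)
```

```text
{'time': np.float64(1.4), 'qpos': array([-4.2930e-01,  2.0850e-01,  1.4759e+00,  1.0000e-04,  1.4592e+00,
        1.4046e+00]), 'tool_pos': array([ 0.5209, -0.1621,  0.2469]), 'tcp_rot': array([ 3.1396e+00,  4.0000e-04, -1.8339e+00]), 'force': array([ 0.6479,  0.1655, -0.9777])}
```

View pics/w1o.png

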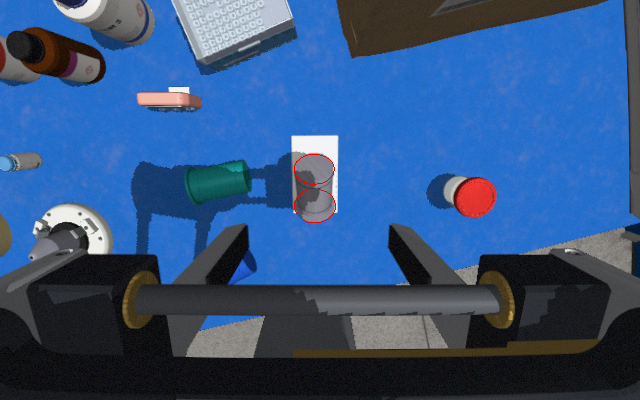

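Run:
```python
import cv2,numpy as np
a=cv2.imread('pics/w1.png')[120:230,265:365];b=cv2.imread('pics/w1o.png')[120:230,265:365]
cv2.imwrite('pics/w1c.png',cv2.resize(np.hstack([a,b]),None,fx=4,fy=4,interpolation=2))
```

```text
(no output)
```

View pics/w1c.png

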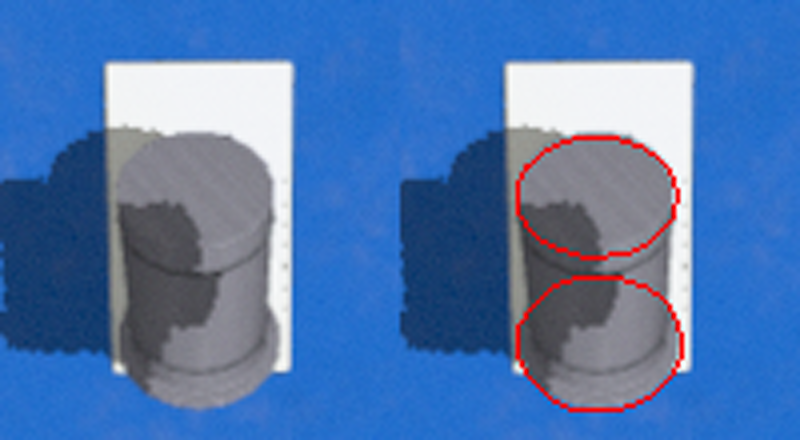

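The wrist crop confirms the beaker at about (315,185): bottom disc centred at (314,169), a 1 px offset from the model. I'll tilt the tool 25° so the fingers lie nearer the beaker axis, and go down to just above it.

Call:
step_arm --targets '[[94,[0,0,0.3],[-0.6,0,0]],[94,[0,0,0.6],[-1.2,0,0]],[94,[-0.1,0,0.9],[-1.8,0,0]],[94,[-0.1,0,1.2],[-2.4,0,0]],[94,[-0.1,0,1.5],[-3.1,0,0]],[94,[-0.1,0,1.5],[-3.1,0,0]],[94,[-0.1,0,1.5],[-3.1,0,0]],[94,[-0.1,0,1.5],[-3.1,0,0]],[94,[-0.1,0,1.5],[-3.1,0,0]],[94,[-0.1,0,1.5],[-3.1,0,0]]]'

```text
time: 2.7
tool_pos: [0.5217, -0.1578, 0.1729]
tcp_rot: [2.709, 0.0, -1.835]
force: [-0.4, 0.4, 0.8]
opening: 0.0939
```

```bash
cat >> h.py <<'E'
def goto(o,p,Rw):
    T=pose(o);d=T[:3,:3].T@(np.array(p)-T[:3,3])/.05;r=R.from_matrix(T[:3,:3].T@Rw).as_rotvec(degrees=True)/8
    return d.round(2),r.round(2)
E
python3 - <<'E'
from h import *
o=robot.get_obs();print({k:np.round(o[k],4) for k in('time','qpos','tool_pos','tcp_rot','force')})
T=pose(o);print(T[:3,:3].round(3))
h=np.array([-np.cos(np.deg2rad(-14.9)),-np.sin(np.deg2rad(-14.9)),0])
z=h*np.sin(np.deg2rad(25))-np.array([0,0,np.cos(np.deg2rad(25))]);x=np.cross([0,0,1],h);x=-x if x@T[:3,0]<0 else x
Rw=np.c_[x,np.cross(z,x),z]
print(goto(o,[.5233,-.1577,.0753],Rw))
q=o['qpos'];r=np.sqrt(np.hypot(*T[:2,3])**2-.0694**2)
L1,L2=.546,.4308
be=q[1]+q[2]+q[4];print('beta',np.rad2deg(be),'d from r',(r-L1*np.sin(q[1])-L2*np.sin(q[1]+q[2]))/np.sin(be))
E
```

```text
{'time': np.float64(2.7), 'qpos': array([-0.3846,  0.5159,  1.2733, -0.0512,  1.7823,  1.4509]), 'tool_pos': array([ 0.5217, -0.1578,  0.1729]), 'tcp_rot': array([ 2.7088e+00,  2.0000e-04, -1.8354e+00]), 'force': array([-0.3702,  0.4499,  0.7992])}
[[-0.261 -0.876 -0.405]
 [-0.965  0.237  0.11 ]
 [-0.     0.419 -0.908]]
(array([-0.01, -0.85,  1.76]), array([-0.03,  0.02, -0.03]))
beta 204.6287614758666 d from r 0.358254322939761
```

Call:
step_arm --targets '[[94,[0,-0.1,0.2],[0,0,0]],[94,[0,-0.3,0.6],[0,0,0]],[94,[0,-0.5,1.0],[0,0,0]],[94,[0,-0.7,1.4],[0,0,0]],[94,[0,-0.85,1.76],[0,0,0]],[94,[0,-0.85,1.76],[0,0,0]],[94,[0,-0.85,1.76],[0,0,0]],[94,[0,-0.85,1.76],[0,0,0]],[94,[0,-0.85,1.76],[0,0,0]],[94,[0,-0.85,1.76],[0,0,0]]]'

```text
time: 3.95
tool_pos: [0.5235, -0.1582, 0.0756]
tcp_rot: [2.709, 0.0, -1.835]
force: [-0.3, -0.3, -0.7]
opening: 0.0936
```

Run:
```python
from h import *
o=robot.get_obs();print({k:np.round(o[k],4) for k in('time','qpos','tool_pos','tcp_rot','force')})
cv2.imwrite('pics/w2.png',robot.snapshot('wrist'))
```

```text
{'time': np.float64(3.95), 'qpos': array([-0.3842,  0.5866,  1.3963, -0.0499,  1.588 ,  1.4611]), 'tool_pos': array([ 0.5235, -0.1582,  0.0756]), 'tcp_rot': array([ 2.7095e+00,  2.0000e-04, -1.8353e+00]), 'force': array([-0.2631, -0.3315, -0.6767])}
```

View pics/w2.png

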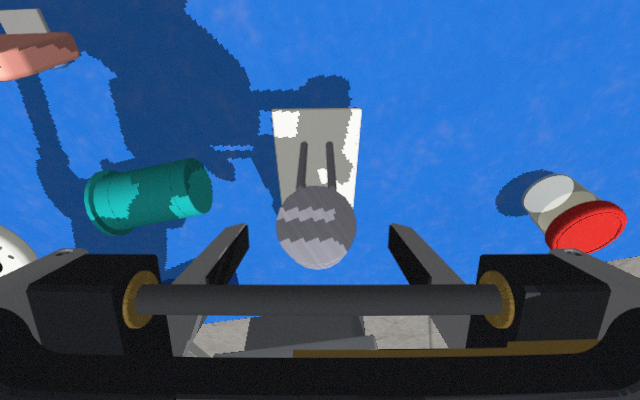

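The beaker sits midway between the fingers: disc at (316,228), fingers at columns 248 and 388. Closing now.

Call:
step_arm --targets '[[20,[0,0,0],[0,0,0]],[20,[0,0,0],[0,0,0]],[20,[0,0,0],[0,0,0]],[20,[0,0,0],[0,0,0]],[20,[0,0,0],[0,0,0]],[20,[0,0,0],[0,0,0]],[20,[0,0,0],[0,0,0]],[20,[0,0,0],[0,0,0]],[20,[0,0,0],[0,0,0]],[20,[0,0,0],[0,0,0]]]'

```text
time: 5.25
tool_pos: [0.5235, -0.1576, 0.0756]
tcp_rot: [2.709, 0.001, -1.835]
force: [0.4, 3.8, 2.2]
opening: 0.0473
```

Call:
step_arm --targets '[[20,[0,0.1,-0.2],[0,0,0]],[20,[0,0.25,-0.5],[0,0,0]],[20,[0,0.4,-0.9],[0,0,0]],[20,[0,0.6,-1.3],[0,0,0]],[20,[0,0.8,-1.7],[0,0,0]],[20,[0,1.0,-2.1],[0,0,0]],[20,[0,1.2,-2.6],[0,0,0]],[20,[0,1.4,-3.0],[0,0,0]],[20,[0,1.4,-3.0],[0,0,0]],[20,[0,1.4,-3.0],[0,0,0]]]'

```text
time: 6.5
tool_pos: [0.5225, -0.1579, 0.2408]
tcp_rot: [2.709, 0.001, -1.836]
force: [0.4, 0.7, -1.3]
opening: 0.0471
```

Run:
```python
from h import *
o=robot.get_obs();print({k:np.round(o[k],4) for k in('time','qpos','tool_pos','tcp_rot','force','opening')})
w=robot.snapshot('wrist');s=robot.snapshot('side');cv2.imwrite('pics/w3.png',w);cv2.imwrite('pics/s3.png',s)
cv2.imwrite('pics/m3.png',np.vstack([cv2.resize(w[100:350,120:520],(640,400))[:,:],s[:,:]])[::1][:600])
```

```text
{'time': np.float64(6.5), 'qpos': array([-0.3846,  0.4855,  1.1593, -0.0527,  1.9263,  1.4433]), 'tool_pos': array([ 0.5225, -0.1579,  0.2408]), 'tcp_rot': array([ 2.7090e+00,  8.0000e-04, -1.8357e+00]), 'force': array([ 0.405 ,  0.6561, -1.3224]), 'opening': np.float64(0.0471)}
```

View pics/m3.png

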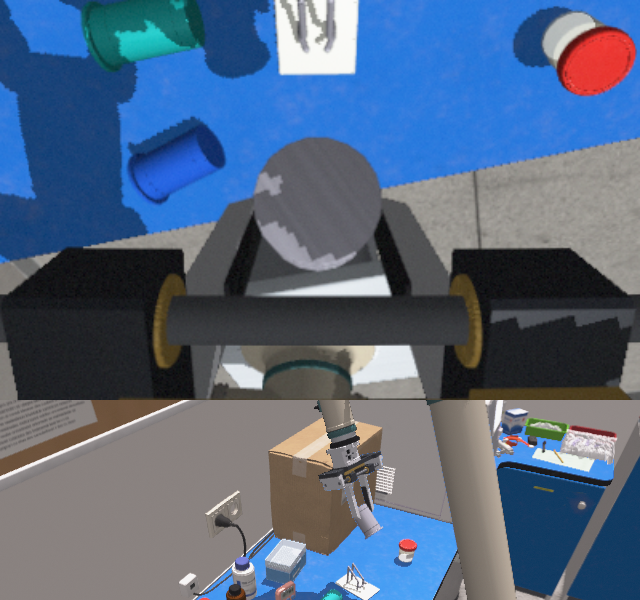

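Run:
```python
from h import *
w=cv2.imread('pics/w3.png');m=robot.camera_model('wrist');H=np.linalg.inv(m['hand_eye'])
ph=np.linspace(0,2*np.pi,80)[:,None]
k=3;im=cv2.resize(w[150:300,230:410],None,fx=k,fy=k,interpolation=2);im0=im.copy()
t=np.deg2rad(25);a=np.array([0,np.sin(t),np.cos(t)]);b=-.03*a
P=b+.024*(np.cos(ph)*[1,0,0]+np.sin(ph)*np.array([0,np.cos(t),-np.sin(t)]))
Pc=P@H[:3,:3].T+H[:3,3]
q=cv2.projectPoints(Pc,np.zeros(3),np.zeros(3),m['intrinsics'],np.array([m['k1'],0,0,0,0]))[0][:,0]
print(q.min(0),q.max(0))
cv2.polylines(im,[((q-[229.5,149.5])*k-.5).round().astype(np.int32)],True,(0,0,255),1)
cv2.imwrite('pics/w3c.png',np.vstack([im0,im])[:, :])
print(w[185:280,318].astype(int).sum(1)//3)
```

```text
[275.10109114 188.25808842] [356.10221318 269.22104758]
[126  97  95  93  90  97  97  97 100  95  97  95  94  96  93  94  93  95
  95  96  97  96 100  98  98 100  97  99  96  99  96  97  96  94  96  92
  96  98  95  97  97  96  96  97  97 101  98 102 101 102 101 103 104 101
 101 101  99 103  94 100 100  98 100 101  98  98 101 100 100  99 103 102
 107 109 104 104 135 161 159 159 162 166 167 165 134  91  86  93  95  93
  94  94  99 158 212]
```

View pics/w3c.png

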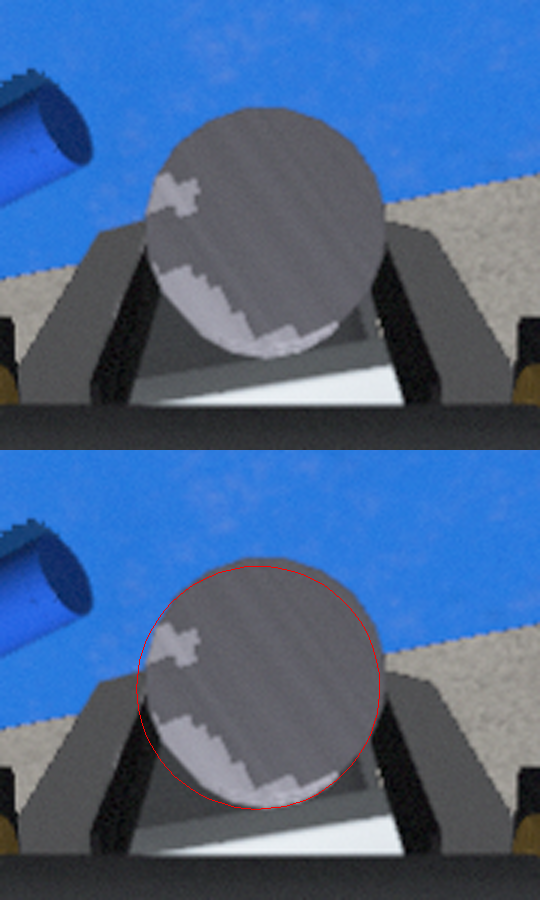

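The beaker is held: disc at (318,227) in the wrist view, 80 px wide. Jaw symmetry shows the wrist calibration is about 1.7 mm off in tool x. Next, the carry and turn to hover over the dryer.

```bash
cat >> h.py <<'E'
def Rfin(az=25,tilt=25):
    az,tilt=np.deg2rad([az,tilt]);f=np.array([np.cos(az),np.sin(az),0])
    z=f*np.sin(tilt)-np.array([0,0,np.cos(tilt)]);x=np.array([f[1],-f[0],0]);return np.c_[x,np.cross(z,x),z]
E
python3 - <<'E'
from h import *
o=robot.get_obs()
d,r=goto(o,[.524,.247,.20],Rfin());print(d,r)
T=pose(o)
L1,L2,dd,h=.546,.4308,.355,.117
for f in np.linspace(0,1,9):
    p=T[:3,3]+T[:3,:3]@(d*f*.05);Rr=T[:3,:3]@R.from_rotvec(r*f*8,degrees=True).as_matrix()
    w=p-Rr[:,2]*dd;rho=np.sqrt(w[0]**2+w[1]**2-.0694**2);D=np.hypot(rho,w[2]-h)
    q3=np.pi-np.arccos((L1**2+L2**2-D**2)/(2*L1*L2));el=np.arctan2(rho,w[2]-h)
    fo=el+np.arcsin(L1*np.sin(np.pi-q3)/D)
    print(f,p.round(3),w.round(3),'q3',q3.round(2),'fore',np.rad2deg(fo).round(),'tool',Rr[:,2].round(2))
E
```

```text
[-7.82  1.55  1.62] [ 5.97  0.   -5.18]
0.0 [ 0.522 -0.158  0.24 ] [ 0.666 -0.197  0.562] q3 1.15 fore 94.0 tool [-0.41  0.11 -0.91]
0.125 [ 0.522 -0.107  0.235] [ 0.633 -0.139  0.571] q3 1.27 fore 96.0 tool [-0.31  0.09 -0.95]
0.25 [ 0.523 -0.056  0.23 ] [ 0.598 -0.084  0.576] q3 1.39 fore 98.0 tool [-0.21  0.08 -0.97]
0.375 [ 0.523 -0.006  0.225] [ 0.562 -0.032  0.577] q3 1.49 fore 99.0 tool [-0.11  0.07 -0.99]
0.5 [0.523 0.045 0.22 ] [0.525 0.017 0.574] q3 1.58 fore 101.0 tool [-0.01  0.08 -1.  ]
0.625 [0.523 0.095 0.215] [0.489 0.063 0.567] q3 1.66 fore 102.0 tool [ 0.1   0.09 -0.99]
0.75 [0.523 0.146 0.21 ] [0.453 0.106 0.556] q3 1.74 fore 104.0 tool [ 0.2   0.11 -0.97]
0.875 [0.524 0.197 0.205] [0.419 0.146 0.54 ] q3 1.81 fore 106.0 tool [ 0.29  0.14 -0.95]
1.0 [0.524 0.247 0.2  ] [0.388 0.184 0.521] q3 1.87 fore 109.0 tool [ 0.38  0.18 -0.91]
```

Call:
step_arm --targets '[[20,[-0.5,0.1,0.1],[0.4,0,-0.35]],[20,[-1.3,0.25,0.25],[1.0,0,-0.85]],[20,[-2.3,0.45,0.45],[1.75,0,-1.5]],[20,[-3.3,0.65,0.7],[2.5,0,-2.2]],[20,[-4.3,0.85,0.9],[3.3,0,-2.85]],[20,[-5.3,1.05,1.1],[4.0,0,-3.5]],[20,[-6.3,1.25,1.3],[4.8,0,-4.2]],[20,[-7.2,1.4,1.5],[5.5,0,-4.75]],[20,[-7.8,1.55,1.6],[5.97,0,-5.18]],[20,[-7.8,1.55,1.6],[5.97,0,-5.18]]]'

```text
time: 7.85
tool_pos: [0.5207, 0.2469, 0.1986]
tcp_rot: [-2.71, 0.001, -1.131]
force: [-0.8, -0.2, -0.5]
opening: 0.0472
```

Run:
```python
from h import *
o=robot.get_obs();print({k:np.round(o[k],4) for k in('time','qpos','tool_pos','tcp_rot','force','opening')})
print(goto(o,[.524,.247,.20],Rfin()))
for n in('wrist','side','top'):
    cv2.imwrite(f'pics/{n}4.png',robot.snapshot(n))
w,s,t=[cv2.imread(f'pics/{n}4.png') for n in('wrist','side','top')]
cv2.imwrite('pics/m4.png',np.vstack([w[50:350,:],np.hstack([cv2.resize(s[190:310,220:350],(320,296),interpolation=2),cv2.resize(t[160:250,200:300],(320,296),interpolation=2)])]))
```

```text
{'time': np.float64(7.85), 'qpos': array([0.2729, 0.0495, 1.8828, 0.0998, 0.7852, 1.3486]), 'tool_pos': array([0.5207, 0.2469, 0.1986]), 'tcp_rot': array([-2.7096e+00,  9.0000e-04, -1.1309e+00]), 'force': array([-0.8089, -0.2201, -0.5393]), 'opening': np.float64(0.0472)}
(array([ 0.03, -0.07, -0.  ]), array([0.03, 0.02, 0.02]))
```

View pics/m4.png

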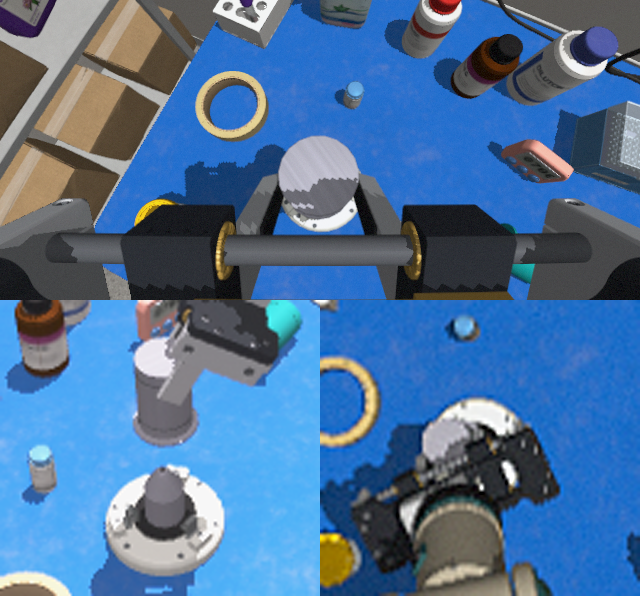

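Run:
```python
from h import *
s=cv2.imread('pics/side4.png');t=cv2.imread('pics/top4.png')
a=cv2.resize(s[200:305,255:320],(455,735),interpolation=2)[:600]
b=cv2.resize(t[185:225,225:265],(320,320),interpolation=2)
out=np.zeros((735,790,3),np.uint8);out[:735,:455]=cv2.resize(s[200:305,255:320],(455,735),interpolation=2);out[:320,465:785]=b
cv2.imwrite('pics/c4.png',cv2.resize(out,None,fx=.8,fy=.8))
ct,cs=cam('top'),cam('side')
for p in([.524,.247,.225],[.524,.247,.229],[.524,.247,.145],[.524,.247,.085],[.524,.247,.06],[.524,.247,.018],[.534,.247,.085],[.524,.257,.085]): print(p,proj(ct,p)[0].round(1),proj(cs,p)[0].round(1))
```

```text
[0.524, 0.247, 0.225] [239.6 202.8] [285.3 214.8]
[0.524, 0.247, 0.229] [239.4 202.7] [285.2 213.4]
[0.524, 0.247, 0.145] [243.5 204.1] [286.5 241.2]
[0.524, 0.247, 0.085] [246.1 204.9] [287.3 259.2]
[0.524, 0.247, 0.06] [247.1 205.3] [287.6 266.2]
[0.524, 0.247, 0.018] [248.8 205.8] [288.1 277.6]
[0.534, 0.247, 0.085] [246.2 202.1] [283.5 257.5]
[0.524, 0.257, 0.085] [243.2 204.9] [285.  262.2]
```

View pics/c4.png

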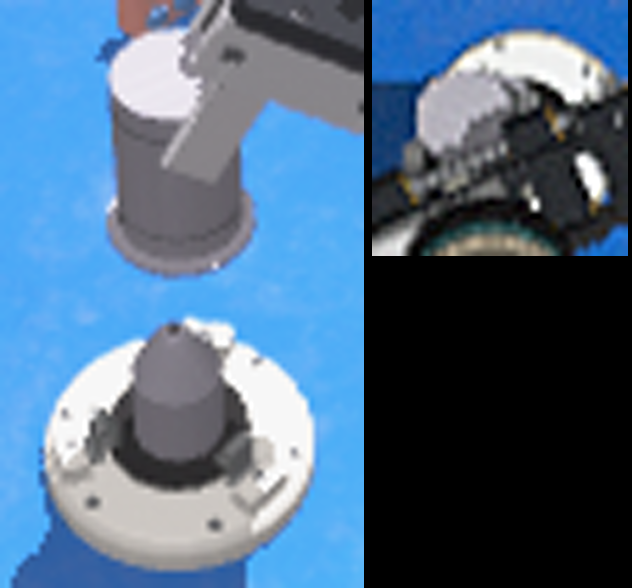

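Measured in both views, the post axis is at about (.5265,.2482) and the beaker axis at about (.522,.248). The beaker looks vertical in the side crop, columns 286.8 at the mouth and 285.8 at the bottom. I need to shift about 4 mm in x and go down.

Run:
```python
from h import *
o=robot.get_obs()
for z in(.1986,.15,.12,.105): print(goto(o,[.5249,.2471,z],Rfin()))
```

```text
(array([-0.03, -0.01,  0.05]), array([ 0., -0., -0.]))
(array([-0.03,  0.41,  0.93]), array([ 0., -0., -0.]))
(array([-0.03,  0.66,  1.47]), array([ 0., -0., -0.]))
(array([-0.03,  0.78,  1.74]), array([ 0., -0., -0.]))
```

Run:
```python
from h import *
o=robot.get_obs();print({k:np.round(o[k],4) for k in('time','tool_pos','tcp_rot','qd')})
im=robot.snapshot('side');cv2.imwrite('pics/side5.png',im);cv2.imwrite('pics/top5.png',robot.snapshot('top'))
a=cv2.absdiff(im,cv2.imread('pics/side4.png'));print(a.max(),(a>40).sum())
t=cv2.imread('pics/top5.png')
cv2.imwrite('pics/c5.png',np.hstack([cv2.resize(im[200:305,255:320],(455,735),interpolation=2)[:560],cv2.resize(t[185:225,225:265],(320,320),interpolation=2,).repeat(1,0) if 0 else cv2.copyMakeBorder(cv2.resize(t[185:225,225:265],(320,320),interpolation=2),0,240,0,0,0)]))
```

```text
{'time': np.float64(8.0), 'tool_pos': array([0.5244, 0.2453, 0.2006]), 'tcp_rot': array([-2.7059e+00, -1.0000e-04, -1.1350e+00]), 'qd': array([-0.0128,  0.0029, -0.011 ,  0.0044, -0.0037,  0.0008])}
162 3267
```

View pics/c5.png

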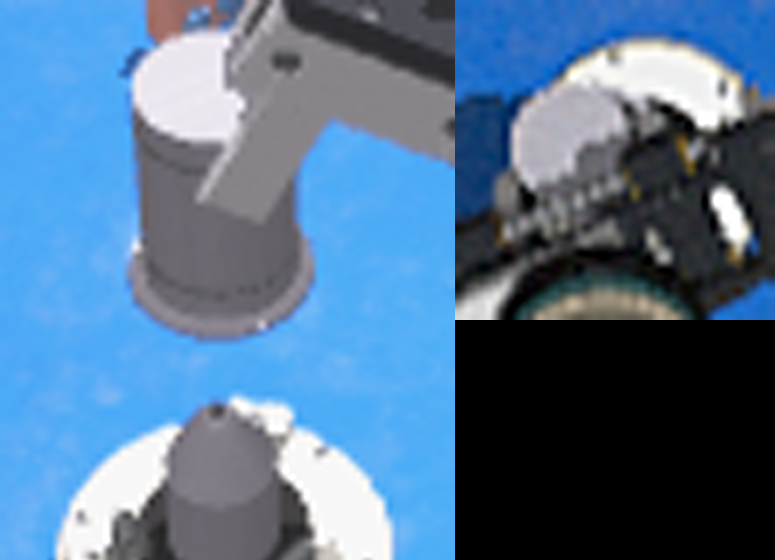

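Run:
```python
from h import *
o=robot.get_obs()
for z in(.2,.15,.125,.105): print(goto(o,[.5266,.2463,z],Rfin()))
```

```text
(array([-0.01, -0.03,  0.03]), array([-0.  , -0.  , -0.01]))
(array([-0.01,  0.4 ,  0.94]), array([-0.  , -0.  , -0.01]))
(array([-0.01,  0.61,  1.39]), array([-0.  , -0.  , -0.01]))
(array([-0.01,  0.78,  1.75]), array([-0.  , -0.  , -0.01]))
```

Call:
step_arm --targets '[[20,[0,0.05,0.15],[0,0,0]],[20,[0,0.15,0.4],[0,0,0]],[20,[0,0.3,0.7],[0,0,0]],[20,[0,0.4,0.95],[0,0,0]],[20,[0,0.45,1.05],[0,0,0]],[20,[0,0.5,1.15],[0,0,0]],[20,[0,0.55,1.25],[0,0,0]],[20,[0,0.61,1.39],[0,0,0]],[20,[0,0.61,1.39],[0,0,0]],[20,[0,0.61,1.39],[0,0,0]]]'

```text
time: 9.35
tool_pos: [0.5268, 0.2459, 0.1252]
tcp_rot: [-2.705, -0.0, -1.136]
force: [-0.5, 0.2, -0.2]
opening: 0.0473
```

Run:
```python
from h import *
o=robot.get_obs();print({k:np.round(o[k],4) for k in('time','tool_pos','tcp_rot','force','torque')})
im=robot.snapshot('side')
cv2.imwrite('pics/c6.png',cv2.resize(im[215:310,255:320],(455,665),interpolation=2)[:600])
```

```text
{'time': np.float64(9.35), 'tool_pos': array([0.5268, 0.2459, 0.1252]), 'tcp_rot': array([-2.7047e+00, -1.0000e-04, -1.1359e+00]), 'force': array([-0.5057,  0.1534, -0.2484]), 'torque': array([-0.0925,  0.2502,  0.0468])}
```

View pics/c6.png

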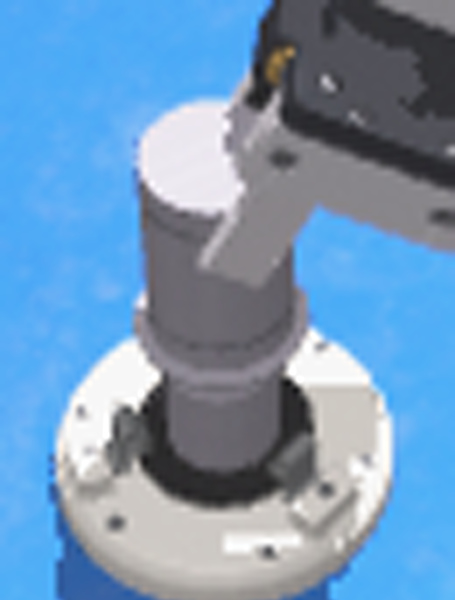

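The mouth is round the post tip with no contact force, and its centre column of 221 against 224 on the crop puts it within about 1 mm. Going lower.

Call:
step_arm --targets '[[20,[0,0.0,0.05],[0,0,0]],[20,[0,0.04,0.13],[0,0,0]],[20,[0,0.07,0.2],[0,0,0]],[20,[0,0.1,0.27],[0,0,0]],[20,[0,0.13,0.33],[0,0,0]],[20,[0,0.16,0.4],[0,0,0]],[20,[0,0.19,0.46],[0,0,0]],[20,[0,0.19,0.46],[0,0,0]],[20,[0,0.19,0.46],[0,0,0]],[20,[0,0.19,0.46],[0,0,0]]]'

```text
time: 10.65
tool_pos: [0.528, 0.2464, 0.1007]
tcp_rot: [-2.704, -0.0, -1.136]
force: [0.2, 0.4, -0.8]
opening: 0.0471
```

Run:
```python
from h import *
o=robot.get_obs();print({k:np.round(o[k],4) for k in('time','tool_pos','tcp_rot','force','torque','opening')})
im=robot.snapshot('side')
cv2.imwrite('pics/c7.png',cv2.resize(im[225:310,255:320],(455,595),interpolation=2))
```

```text
{'time': np.float64(10.65), 'tool_pos': array([0.528 , 0.2464, 0.1007]), 'tcp_rot': array([-2.7040e+00, -2.0000e-04, -1.1358e+00]), 'force': array([ 0.214 ,  0.3689, -0.7762]), 'torque': array([-0.1458,  0.238 ,  0.0141]), 'opening': np.float64(0.0471)}
```

View pics/c7.png

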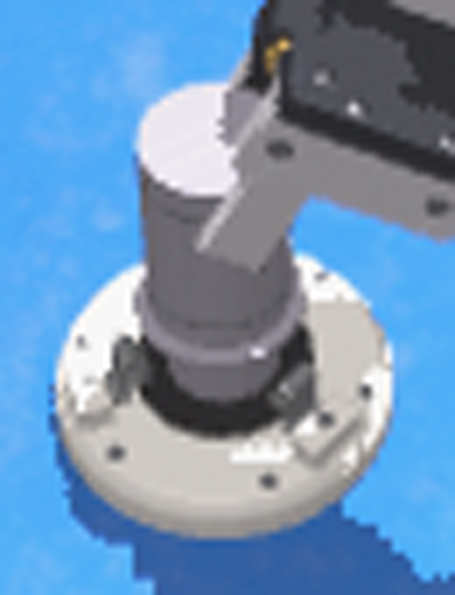

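The beaker is on the post with its mouth just above the catches and no side load. Next I lower it onto the ramps.

Call:
step_arm --targets '[[20,[0,0.02,0.04],[0,0,0]],[20,[0,0.04,0.08],[0,0,0]],[20,[0,0.06,0.12],[0,0,0]],[20,[0,0.08,0.17],[0,0,0]],[20,[0,0.1,0.21],[0,0,0]],[20,[0,0.12,0.25],[0,0,0]],[20,[0,0.12,0.25],[0,0,0]],[20,[0,0.12,0.25],[0,0,0]],[20,[0,0.12,0.25],[0,0,0]],[20,[0,0.12,0.25],[0,0,0]]]'

```text
time: 11.95
tool_pos: [0.5279, 0.2464, 0.0869]
tcp_rot: [-2.704, -0.0, -1.136]
force: [0.9, -0.9, 0.2]
opening: 0.0476
```

Call:
step_arm --targets '[[20,[0,0.01,0.02],[0,0,0]],[20,[0,0.02,0.04],[0,0,0]],[20,[0,0.03,0.06],[0,0,0]],[20,[0,0.04,0.08],[0,0,0]],[20,[0,0.05,0.1],[0,0,0]],[20,[0,0.06,0.12],[0,0,0]],[20,[0,0.06,0.12],[0,0,0]],[20,[0,0.06,0.12],[0,0,0]],[20,[0,0.06,0.12],[0,0,0]],[20,[0,0.06,0.12],[0,0,0]]]'

```text
time: 13.2
tool_pos: [0.5285, 0.2465, 0.0809]
tcp_rot: [-2.702, -0.0, -1.136]
force: [-1.6, 0.5, 5.6]
opening: 0.047
```

Call:
step_arm --targets '[[20,[0,0.01,0.03],[0,0,0]],[20,[0,0.03,0.06],[0,0,0]],[20,[0,0.04,0.09],[0,0,0]],[20,[0,0.05,0.12],[0,0,0]],[20,[0,0.06,0.14],[0,0,0]],[20,[0,0.07,0.16],[0,0,0]],[20,[0,0.07,0.16],[0,0,0]],[20,[0,0.07,0.16],[0,0,0]],[20,[0,0.07,0.16],[0,0,0]],[20,[0,0.07,0.16],[0,0,0]]]'

```text
time: 14.45
tool_pos: [0.5286, 0.2466, 0.072]
tcp_rot: [-2.702, -0.0, -1.136]
force: [-0.2, 1.0, -0.8]
opening: 0.0472
```

Run:
```python
from h import *
o=robot.get_obs();print({k:np.round(o[k],4) for k in('time','tool_pos','tcp_rot','force','torque','opening')})
im=robot.snapshot('side');w=robot.snapshot('wrist')
cv2.imwrite('pics/s8.png',im);cv2.imwrite('pics/w8.png',w)
cv2.imwrite('pics/c8.png',np.hstack([cv2.resize(im[225:310,255:320],(455,595),interpolation=2),cv2.copyMakeBorder(cv2.resize(w[170:300,240:400],(340,276)),0,319,0,0,0)]))
```

```text
{'time': np.float64(14.45), 'tool_pos': array([0.5286, 0.2466, 0.072 ]), 'tcp_rot': array([-2.7023e+00, -5.0000e-04, -1.1360e+00]), 'force': array([-0.189 ,  0.9646, -0.8185]), 'torque': array([-0.0898,  0.2338,  0.0096]), 'opening': np.float64(0.0472)}
```

View pics/c8.png

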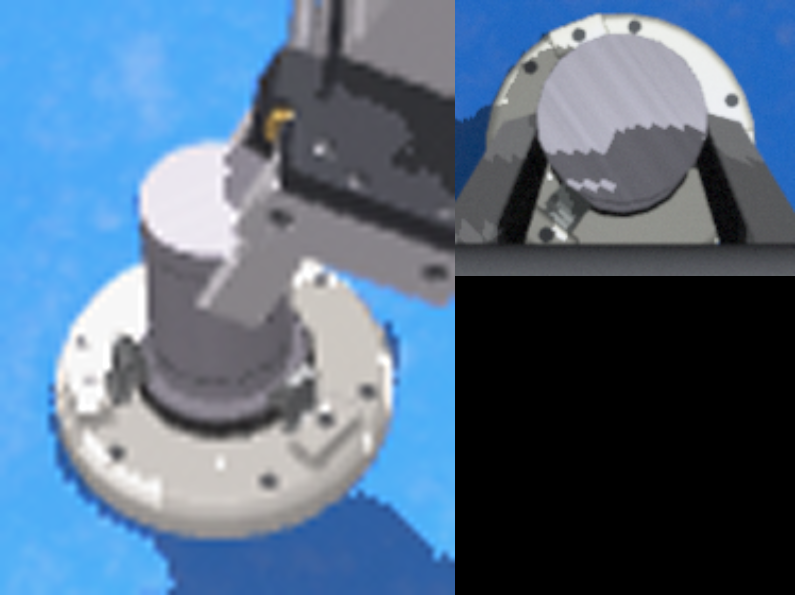

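The force dropped from 5.6 N to zero, and the crop shows the flange below the catches at (125,365) and (300,395). Now I press onto the seal, watching the force.

Call:
step_arm --targets '[[20,[0,0.005,0.01],[0,0,0]],[20,[0,0.01,0.02],[0,0,0]],[20,[0,0.015,0.03],[0,0,0]],[20,[0,0.02,0.04],[0,0,0]],[20,[0,0.025,0.05],[0,0,0]],[20,[0,0.03,0.06],[0,0,0]],[20,[0,0.03,0.06],[0,0,0]],[20,[0,0.03,0.06],[0,0,0]],[20,[0,0.03,0.06],[0,0,0]],[20,[0,0.03,0.06],[0,0,0]]]'

```text
time: 15.8
tool_pos: [0.5289, 0.2466, 0.0693]
tcp_rot: [-2.701, -0.001, -1.136]
force: [-2.2, -1.5, 5.1]
opening: 0.0476
```

Call:
step_arm --targets '[[20,[0,0.015,0.015],[0,0,0]],[20,[0,0.02,0.02],[0,0,0]],[20,[0,0.025,0.025],[0,0,0]],[20,[0,0.03,0.035],[0,0,0]],[20,[0,0.03,0.035],[0,0,0]],[20,[0,0.03,0.035],[0,0,0]],[20,[0,0.03,0.035],[0,0,0]],[20,[0,0.03,0.035],[0,0,0]],[20,[0,0.03,0.035],[0,0,0]],[20,[0,0.03,0.035],[0,0,0]]]'

```text
time: 17.05
tool_pos: [0.529, 0.2466, 0.0682]
tcp_rot: [-2.699, -0.001, -1.136]
force: [-4.2, -0.7, 8.9]
opening: 0.0472
```

Run:
```python
from h import *
F=[]
o=robot.get_obs();print({k:np.round(o[k],4) for k in('time','tool_pos','tcp_rot','force','torque','opening')})
im=robot.snapshot('side');o=robot.get_obs();print(o['force'].round(2));w=robot.snapshot('wrist');o=robot.get_obs();print(o['force'].round(2),o['tool_pos'].round(4))
t=robot.snapshot('top');o=robot.get_obs();print(o['force'].round(2),o['tool_pos'].round(4))
cv2.imwrite('pics/s9.png',im);cv2.imwrite('pics/w9.png',w)
s0=cv2.imread('pics/s8.png')
cv2.imwrite('pics/c9.png',np.hstack([cv2.resize(im[225:310,255:320],(455,595),interpolation=2),cv2.copyMakeBorder(cv2.resize(w[170:300,240:400],(340,276)),0,319,0,0,0)]))
```

```text
{'time': np.float64(17.05), 'tool_pos': array([0.529 , 0.2466, 0.0682]), 'tcp_rot': array([-2.6989e+00, -8.0000e-04, -1.1361e+00]), 'force': array([-4.2431, -0.687 ,  8.8584]), 'torque': array([0.1242, 0.1801, 0.0687]), 'opening': np.float64(0.0472)}
[-3.5  -1.82  8.34]
[-3.87 -0.99  9.18] [0.529  0.2467 0.0681]
[-3.79 -0.8   8.61] [0.529  0.2467 0.0682]
```

View pics/c9.png

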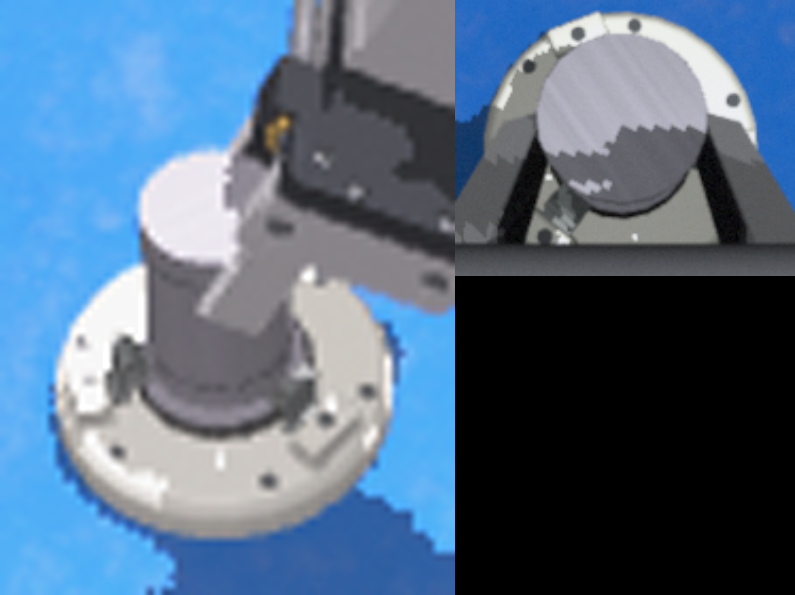

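Pressing with a steady 8.7 N. The tool has gone 3.8 mm below the click position, which matches the seal spring. The wrist view shows the bottom disc unmoved in the grip at (622,122), so there is no slip. Handing in while pressing.

Run:
```python
from h import *
print(robot.close_job())
o=robot.get_obs();print(o['time'],o['force'].round(2),o['tool_pos'].round(4))
```

```text
the job is handed in; nothing more can be done
None
the job is handed in; nothing more can be done
```

I gripped the steel beaker on its free sides, lifted it off the wire rest and turned it mouth-down over the post. I then pressed it through the catches and handed the job in at about 17 s, still gripping and pressing.

**Last checks:**
- **Click:** the upward force rose to 5.6 N on the ramps, below the expected 7 to 15 N. That was the reading at the end of a move, so the peak may have been missed. The force then dropped to zero.
- **Catches:** the side view showed the flange below the two catches it can see. The third was hidden by the gripper, so I infer that it closed from the force drop.
- **Seal:** I pressed 3.8 mm further down to a steady 8.7 N, which matches the seal spring and is well past the 1.5 mm needed. The beaker did not slip in the grip.
- **Side load:** about 4 N sideways against the post remained at the end; a small correction did not remove it.
- **Camera disagreements:** the side and top cameras disagreed by about 3 mm on the dryer's position, and the wrist camera was about 1.7 mm off in tool x. I aligned the beaker to the post by measuring one against the other in the same pictures.
- **Bystanders:** the path kept clear of the cups, timer and vial. I made no final measurement of their positions.

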